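# Shut the extractor's back flap with the hook pole

### The job

Take the orange-handled hook pole from its rest, drop its hook into the yellow ring eye on the half-open flap behind the fume extractor, and gently pull the flap towards you until its catch clicks and holds it shut. Then unhook the pole and lay it back in its rest. Work the flap with the pole only, do not strain the eye or drop the pole, and leave the other things on the bench alone.

Things in the scene. Friction and masses are not known exactly. Their poses are not given: they have to be found in the camera images.
- pole: Hook pole, 0.2 kg, lying level in the rest. Origin: middle of the orange handle, 110 x 22 wide x 24 high, where it about balances: grasp across its width from above. x runs along the pole to the hook, z up. Shaft 12 thick along the axis, to x = 173 in front and to a 22 thick rubber butt ending at x = -130. At x = 170 a round steel pin 8 thick points straight down from the axis.
- pole_tip (a point): Rounded lower end of the pole's hook pin, 170 mm ahead of the pole's origin and 32 mm below the pole's axis; axes as the pole's. 26 mm of pin are free below the shaft.
- rest: Pole rest, fixed, left or right of the extractor: black base 230 x 70 x 10 mm, two forked posts 14 mm long, centred at x = -85 and 95, the handle lies free between them. Slots 15 mm wide for the shaft, lips flaring to 27 mm, 102 mm above the bench. Origin at the bench; x to the hook end of the pole lying in it, z up.
- rest_seat (a point): Where the pole's origin lies when the pole is in its rest (give or take 6 mm lengthwise), 72 mm above the bench; axes as the rest's.
- extractor: Fume extractor, a fixed grey box with blue foot, 115 mm deep, 200 wide, 180 high (the catch on top reaches 199). Origin at the bench under its middle; x points from its front (hose, towards the robot) to its back, where the flap is, z up. The flap's hinge line lies 82 mm behind the origin, 60 mm high, along y.
- flap (a joint): Angle of the blue back flap, rad: 0 upright (about shut), grows as its top leans away to the back, at most 0.52. Flap 0.3 kg, 170 mm wide, 8 thick, reaching 150 mm above its hinge line. A hinge spring and some friction hold it half open (0.33 to 0.5). Pulling it takes 1 to 3 N at the eye; let go unlatched, it springs back open beyond 0.2.
- flap_eye (a point): Centre of the yellow ring eye on top of the flap, 172 mm above the hinge line; the point's axes are the flap's (z up the flap, x to the back, y along the hinge). Ring of 6 mm bar, hole 17 mm wide, 30 mm outside, tipped so that the hole points straight up at 0.25 rad. Enter from above; the pin may go 14 mm below the centre. More than 18 N between pole and flap strains the eye.
- flap_hinge (a point): Middle of the flap's hinge line, 60 mm above the bench; axes as the flap's.
- flap_catch (a point): Nominal place of the catch, a sprung roller with rubber stops in a slotted block on the box's top edge. Pushing the flap's nose over it takes 5 to 9 N at the eye, then the flap snaps about 3 mm further onto the stops and is held; there the force rises steeply. The block's true setting is not measured: the held angle lies anywhere from -0.12 to 0.12 rad: feel for it.
- parts_bin: Yellow parts bin, fixed, 200 x 130 x 60 mm high, on the other side of the extractor from the rest; origin at the bench under its middle.
- basket_a: Black loudspeaker basket, loose, 120 mm across, 48 mm high. Origin under its middle, at the bench. Leave alone.
- basket_b: Black loudspeaker basket, loose, 120 mm across, 48 mm high. Origin under its middle, at the bench. Leave alone.
- basket_c: Black loudspeaker basket, loose, 120 mm across, 48 mm high. Origin under its middle, at the bench. Leave alone.
- glue: Closed glue bottle, 48 mm across, 120 mm high. Origin under its middle, at the bench. Leave alone.
- former: Cardboard coil former, a tube 76 mm across, 60 mm high. Origin under its middle, at the bench. Leave alone.
- magnet: Dark magnet ring, 90 mm across, 16 mm high. Origin under its middle, at the bench. Leave alone.
- driver: Screwdriver lying on the bench, about 200 mm long along its x. Leave alone.
Mind the look-alikes: they are no part of the job. Leave any turquoise look-alike of the rest alone.

How it is judged:
On the way, in this order (a step that is already met when the one before it is completed fails the run):
1. the pole's pin hangs in the ring eye (end of the pin at least 4 mm below the eye's centre and within 13 mm of it sideways) (horizontal distance between pole_tip and flap_eye below 0.013 m and z of pole_tip in the frame of flap_eye between -0.03 and -0.004 m), for 0.1 s.
2. the flap is pulled shut (below 0.14 rad) with the pole still in the eye (value of joint flap below 0.14 rad and horizontal distance between pole_tip and flap_eye below 0.016 m and z of pole_tip in the frame of flap_eye below 0 m), for 0.1 s.
At the end, for the whole second after the job is handed in: The flap is held shut by its catch (angle below 0.14 rad; unlatched it springs back beyond 0.2) and the pole lies still in both forks of its rest: its origin within 20 mm of the rest's seat, its length within 0.12 rad of the rest's, hook hanging down within 0.5 rad (value of joint flap below 0.14 rad and distance between pole and rest_seat below 0.02 m and angle between the x axis of pole and the x axis of rest, either way round below 0.12 rad and angle between pole's own z axis and vertical below 0.5 rad and linear speed of pole below 0.02 m/s); the robot touches nothing.
It fails at once if the eye is strained: more than 18 N between pole and flap (contact force between pole and flap above 18 N).
It fails at once if the robot itself works the flap (more than 1 N between arm or fingers and flap) (contact force between any of the arm, the fingers and flap above 1 N).
It fails at once if the pole is dropped (its handle lower than 50 mm) (height (world z) of pole below 0.05 m).
It fails at once if a bystander (basket, glue bottle, former, magnet ring, screwdriver) is moved more than 20 mm (distance of any of basket_a, basket_b, basket_c, glue, former, magnet, driver from where it was at the start of the episode above 0.02 m).
It also fails if it takes over 64 s, if anything falls off the work surface, if the arm or the gripper's body presses on something with over 40 N, if the wrist force passes 120 N, or if a joint passes its speed limit or range.

### The arm

A 7-joint arm with a two-finger parallel gripper is mounted at the origin on the work surface. World frame = base frame: x ahead of the robot, y to its left, z up, the work surface at z = 0. Lengths are in m, angles in rad, forces in N, time in s.
With the tool pointing down it reaches from about 0.4 to 0.9 m from the base axis. Payload 5.5 kg.
Tool frame: the origin (TCP) lies at the very end of the fingers, on their centre line; the grasp point (between the pads) lies 19 mm behind it; z points along the fingers, y is the direction in which the jaws open and shut (so a half turn about z gives the same grasp; the last joint's range is limited). The gripper opens to 85 mm and grips with 20 to 120 N. Pads are 22 mm wide; open, the fingers measure 114 mm over their backs; the gripper's body (76 mm by 85 mm) begins 54 mm behind the grasp point. The pads swing forward as they close: fully open they stand 13 mm farther back than shut.
Start: joints at [-1.032, 0.501, -0.427, 1.55, 0.221, 1.138, -0.21], TCP at [0.177, 0.625, 0.231] pointing down, gripper open.
Joint ranges: [-2.88, 2.88], [-0.31, 2.03], [-1.54, 1.56], [0.2, 2.42], [-1.41, 4.55], [0.19, 2.02], [-2.57, 2.57]. Speed limits (rad/s): [2.57, 2.57, 3.14, 3.14, 3.14, 3.14, 3.14].

### API

Orientations are given as [roll, pitch, yaw] about the fixed x, y, z axes, in that order (R = Rz(yaw) Ry(pitch) Rx(roll)).
In Python, from workcell import sense, capture, job_done gives the robot as it stands. The module is installed in compiled form; this text tells all that it offers.
- The arm moves only by the tool servo_tool, never from a script. Its argument "deltas" is text: rows parted by semicolons, each of 6 numbers parted by spaces: the shift along the tool's x, y, z as a fraction of full scale, then the turn, a rotation vector about the tool's x, y, z as a fraction of full scale. In form: dx dy dz wx wy wz; .... A call has 1 to 5 rows; each row is the pose to reach, as a shift and turn from the pose commanded when the call began, along the tool's axes at that moment, turning the shorter way round; what a row does not reach only later rows make up. Full scale, the value 1, is 0.1 m for a shift and 2 pi rad for a turn. A row lasts 1/10 s, in which the tool goes at most 50 mm and 8.59 degrees, less where a joint would pass 70% of its speed; a pose out of reach is approached as far as the arm can. A call with a number of a shift or a turn outside -1 to 1 is refused whole. A call with a gripper value outside its range is refused whole. "claw" is the opening, from -1 (shut) to 1 (fully open), set as the call begins (left out, the last holds). The fingers move at their own pace and stop on an object; the grip force is fixed at half the most. Time passes only in rows, so rows that repeat a pose let the fingers close. It gives the time, the measured TCP pose, the force and the opening at its end, in the units of the state.
- sense(): the state, without advancing time (a new reading comes with each control period).
- capture(name): name is "scene" or "top" or "wrist"; returns a dict with "image" (400x640x3 uint8, blue, green, red), "fx", "fy", "cx", "cy" (pixels), "dist_coeffs" ([k1, k2, p1, p2, k3] as OpenCV has them; the pictures are not rectified), "xyz" and "attitude" of the camera in the world. Camera axes: x right, y down, z forward; pixel columns grow to the right and rows downward; lengths in m; the calibration is good to about 2 mm. A picture is of the moment at which its call begins. There is no depth.
- job_done(): hands the job in, once; it reports no verdict.
The state is a dict: "clock": time; "joints": joint angles; "dq": joint speeds; "effort": joint torques, N m; "position": TCP position; "tcp_rot": TCP orientation; "ft_force": force on the tool from outside, world axes, zero at the start; "moment": the same for the moment, N m; "opening": finger opening in m.
Only numpy, scipy, OpenCV 4.12 (cv2) and the standard library are available. Lean on these libraries where they do the work, as an engineer would, in place of code of your own. Each camera call takes 0.05 s, during which the arm holds its last target. There are 200 camera calls.

## Working session

There is one attempt and no reset: what is moved stays moved. The work goes in short steps, Python scripts to look and compute and a tool call to move; the robot and the scene stay as the last step left them, time stands still between calls to the robot, and variables do not carry over. Pictures are saved under pics/ and viewed, about 8 in all and at most 12, crops included, and the job is handed in when it is done.

Besides the shell and the picture viewer there is one more tool, called as name(argument=value, ...) on one line, values as JSON. servo_tool: Moves the arm, as the interface text tells. Its arguments: {"type":"object","properties":{"deltas":{"type":"string"},"claw":{"type":"number"}},"required":["deltas"]}

```bash
mkdir -p pics; cat > h.py <<'E'
import numpy as np, cv2
from scipy.spatial.transform import Rotation as R
from workcell import sense, capture, job_done
def snap(n,f=None):
    c=capture(n)
    c['K']=np.array([[c['fx'],0,c['cx']],[0,c['fy'],c['cy']],[0,0,1.]])
    c['d']=np.array(c['dist_coeffs'],float); c['R']=R.from_euler('xyz',c['attitude']).as_matrix(); c['t']=np.array(c['xyz'])
    if f: cv2.imwrite('pics/'+f,c['image'])
    return c
def ray(c,px):
    u=cv2.undistortPoints(np.array(px,float).reshape(-1,1,2),c['K'],c['d']).reshape(-1,2)
    return np.c_[u,np.ones(len(u))]@c['R'].T
def onz(c,px,z):
    r=ray(c,px); return c['t']+r*((z-c['t'][2])/r[:,2])[:,None]
def proj(c,P):
    p=(np.atleast_2d(P)-c['t'])@c['R']
    return cv2.projectPoints(p,np.zeros(3),np.zeros(3),c['K'],c['d'])[0].reshape(-1,2)
def tri(cs,pxs):
    A=np.zeros((3,3));b=np.zeros(3)
    for c,p in zip(cs,pxs):
        r=ray(c,[p])[0];r/=np.linalg.norm(r);M=np.eye(3)-np.outer(r,r);A+=M;b+=M@c['t']
    return np.linalg.solve(A,b)
def save(c,f): 
    import pickle; pickle.dump(c,open(f,'wb'))
def load(f):
    import pickle; return pickle.load(open(f,'rb'))
E
python3 - <<'E'
from h import *
s=sense();print({k:np.round(v,3).tolist() for k,v in s.items()})
for n in('scene','top','wrist'):
    c=snap(n,n+'0.png');save(c,n+'0.pkl');print(n,c['t'],c['attitude'],c['fx'],c['d'])
E
```

```text
{'clock': 0.0, 'joints': [-1.032, 0.502, -0.427, 1.551, 0.221, 1.138, -0.21], 'dq': [-0.0, -0.001, -0.001, -0.002, -0.0, -0.002, -0.002], 'effort': [0.001, -56.953, -5.816, -28.093, 0.011, 0.012, -0.0], 'position': [0.177, 0.625, 0.23], 'tcp_rot': [-3.14, -0.0, 2.866], 'ft_force': [0.257, 0.151, -0.143], 'moment': [-0.015, -0.065, -0.026], 'opening': 0.086}
scene [ 0.88625947 -0.61967098  1.2525031 ] [-2.55325428  0.00888984  0.56243997] 388.16919808391134 [-0.09222057  0.          0.          0.          0.        ]
top [ 0.29447776 -0.02122491  1.41671101] [-2.97614235  0.01641894 -1.58311935] 424.77674636023835 [-0.0753652  0.         0.         0.         0.       ]
wrist [0.10674739 0.6439572  0.37415791] [2.84593135e+00 1.88807983e-03 1.29555526e+00] 303.7604376958266 [-0.00772591  0.          0.          0.          0.        ]
```

View pics/scene0.png

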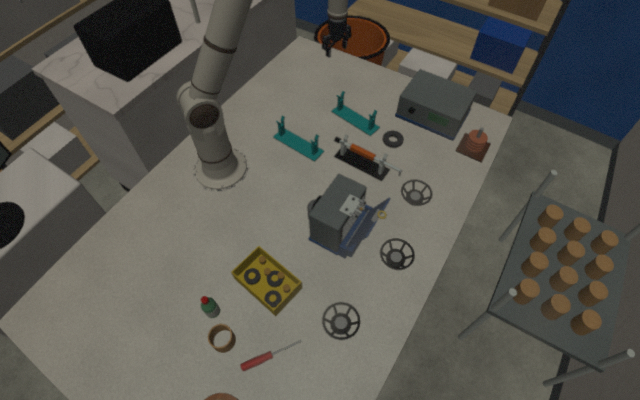

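View pics/top0.png

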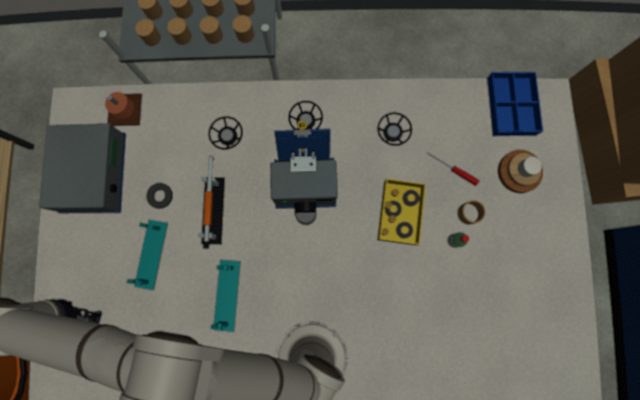

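The scene view shows the pole with its orange handle in the black rest at (361,152), and the yellow eye at (381,215). The top view shows the handle at (208,208) and the eye at (302,126).
Look-alikes in the top view:
- Turquoise rests at (150,255) and (227,295), both empty, so not these.
- Orange bucket at lower left (10,370), and orange-brown cups and dishes. None of these is a pole.
- Yellow parts bin at (402,212), which is not the eye.

I choose the handle at (208,208) and the eye at (302,126), and will check both in one crop.

```bash
python3 - <<'E'
from h import *
t=load('top0.pkl');s=load('scene0.pkl')
def mask(c,box,lo,hi):
    x0,y0,x1,y1=box;h=cv2.cvtColor(c['image'],cv2.COLOR_BGR2HSV);m=np.zeros(h.shape[:2],np.uint8)
    m[y0:y1,x0:x1]=cv2.inRange(h,lo,hi)[y0:y1,x0:x1];return m
O=((3,130,100),(18,255,255));Y=((20,90,80),(34,255,255))
def info(m):
    p=np.argwhere(m)[:,::-1].astype(float)
    r=cv2.minAreaRect(p.astype(np.float32)); return p.mean(0),len(p),r
a=info(mask(t,(190,170,225,250),*O));b=info(mask(s,(335,135,390,170),*O))
e=info(mask(t,(285,110,320,140),*Y));f=info(mask(s,(365,195,400,235),*Y))
for q in(a,b,e,f):print(q)
print('handle',tri([t,s],[a[0],b[0]]),onz(t,[a[0]],.084))
print('eye',tri([t,s],[e[0],f[0]]),onz(t,[e[0]],.222))
# handle axis: ends of orange region
p=cv2.boxPoints(a[2]);p=p[np.argsort(p[:,1])];print('axis',onz(t,[p[:2].mean(0),p[2:].mean(0)],.084))
ci=cv2.resize(t['image'][115:260,185:345],None,fx=3.5,fy=3.5,interpolation=2)
cs=cv2.resize(s['image'][120:265,300:440],None,fx=3.5,fy=3.5,interpolation=2)
cv2.imwrite('pics/crop.png',cv2.resize(np.hstack([ci[:500],cs[:500]]),None,fx=.74,fy=.74))
E
```

```text
(array([207.12060302, 207.98994975]), 199, ((207.0, 208.0), (32.0, 6.0), 90.0))
(array([362.34313725, 150.31372549]), 102, ((362.3000183105469, 150.40000915527344), (25.043960571289062, 4.0249223709106445), 26.56505012512207))
(array([301.609375, 124.546875]), 64, ((301.5000305175781, 124.5000228881836), (8.485280990600586, 8.485280990600586), 45.0))
(array([381.39393939, 214.57575758]), 33, ((381.5, 214.5), (7.0, 7.0), 90.0))
handle [0.47983881 0.32650108 0.08005849] [[0.47858303 0.3248149  0.084     ]]
eye [0.70521765 0.01644365 0.21586115] [[0.70305726 0.0162027  0.222     ]]
axis [[0.53040507 0.32661533 0.084     ]
 [0.42732965 0.32388088 0.084     ]]
```

View pics/crop.png

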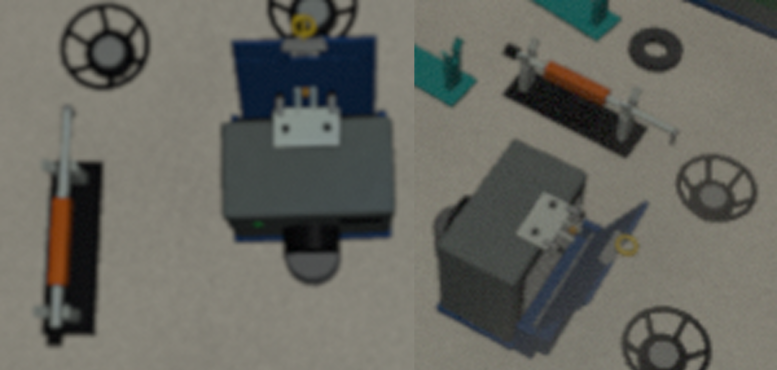

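The crop confirms the choice. The orange-handled pole lies in the black rest with its hook towards +x, the pin end near full-image top pixel (211,157) and the butt near (205,246). The eye sits on top of the blue flap. Next I'll get the yaw angles.

```bash
python3 - <<'E'
from h import *
t=load('top0.pkl');s=load('scene0.pkl')
f=lambda x,y:(185+x/2.59,115+y/2.59)
T,B=onz(t,[f(67,110),f(53,340)],.072);print('pole',T,B,'yaw',np.arctan2(*(T-B)[1::-1]),'len',np.linalg.norm(T-B),'mid(o=B+.13)',B+(T-B)/np.linalg.norm(T-B)*.13)
# box top edges z=.18: front L,R; back L,R
P=onz(t,[f(222,220),f(394,215),f(222,120),f(390,115)],.18);print('box',P)
print('front yaw',np.arctan2(P[0]-P[1],1)[0],[np.arctan2(-(a-b)[0],(a-b)[1]) for a,b in((P[0],P[1]),(P[2],P[3]))])
Q=onz(t,[f(233,40),f(376,37)],.2);print('flap top',Q,np.arctan2(-(Q[0]-Q[1])[0],(Q[0]-Q[1])[1]))
p=np.array([.177,.625,.230]);rot=R.from_euler('xyz',sense()['tcp_rot']);
print('to above handle, tool axes',rot.inv().apply(np.array([.48,.326,.15])-p))
print(proj(t,[[.48,.326,.072]]),proj(s,[[.48,.326,.072]]))
E
```

```text
pole [0.64754085 0.32025919 0.072     ] [0.35757478 0.3302186  0.072     ] yaw -0.034333292232476775 len 0.29013706005880124 mid(o=B+.13) [0.48749816 0.32575615 0.072     ]
box [[ 0.48669275  0.11088303  0.18      ]
 [ 0.4895419  -0.0850701   0.18      ]
 [ 0.60384967  0.11125159  0.18      ]
 [ 0.60656706 -0.08319154  0.18      ]]
front yaw -0.0028491456563014836 [np.float64(0.014538948643154522), np.float64(0.013974334662408777)]
flap top [[ 0.69365604  0.09677761  0.2       ]
 [ 0.69428323 -0.06824516  0.2       ]] 0.0038006544891540967
to above handle, tool axes [-0.3729616  -0.20509488  0.08028532]
[[207.71080097 208.05612917]] [[361.92662661 151.81109122]]
```

servo_tool(deltas="-0.2 -0.1 0 0 0 0;-0.5 -0.3 0 0 0 0;-0.9 -0.5 0 0 0 0", claw=1)

```text
clock: 0.45
position: [0.2481, 0.5528, 0.2308]
tcp_rot: [-3.141, -0.002, 2.87]
ft_force: [0.4, -0.7, 0.3]
opening: 0.0854
```

servo_tool(deltas="-0.3 -0.2 0.1 0 0 0;-0.7 -0.4 0.2 0 0 0;-0.95 -0.5 0.2 0 0 0")

```text
clock: 0.75
position: [0.3302, 0.4745, 0.2095]
tcp_rot: [-3.137, 0.001, 2.862]
ft_force: [0.5, -0.1, 0.4]
opening: 0.0856
```

servo_tool(deltas="-0.3 -0.2 0.1 0 0 0;-0.7 -0.4 0.2 0 0 0;-0.95 -0.55 0.3 0 0 0")

```text
clock: 1.05
position: [0.4068, 0.3972, 0.1808]
tcp_rot: [-3.141, 0.001, 2.863]
ft_force: [-0.1, 0.2, -0.4]
opening: 0.0852
```

servo_tool(deltas="-0.4 -0.2 0.1 0 0 -0.015;-0.7 -0.4 0.2 0 0 -0.03;-0.93 -0.5 0.3 0 0 -0.04;-0.93 -0.5 0.3 0 0 -0.04")

```text
clock: 1.45
position: [0.483, 0.3212, 0.1493]
tcp_rot: [-3.138, -0.001, 3.111]
ft_force: [-0.0, 0.4, -0.4]
opening: 0.0856
```

```bash
python3 - <<'E'
from h import *
s=sense();print({k:np.round(s[k],3).tolist() for k in('clock','position','tcp_rot','ft_force')})
c=snap('wrist','w1.png');save(c,'w1.pkl');print(c['t'],proj(c,[[.48,.326,.072],[.65,.322,.04]]))
E
```

```text
{'clock': 1.45, 'position': [0.483, 0.321, 0.149], 'tcp_rot': [-3.138, -0.001, 3.111], 'ft_force': [-0.014, 0.362, -0.44]}
[0.41014312 0.32267355 0.29316918] [[323.11581219 204.82791259]
 [322.19514862 353.13005259]]
```

View pics/w1.png

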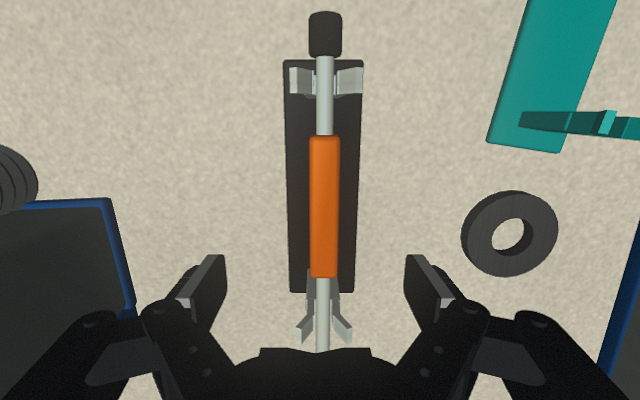

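The wrist view shows the pole below, with the orange handle from (324,136) to (324,277), the butt at (325,13) and the hook end under the gripper. It is aligned to within a degree or so.

```bash
python3 - <<'E'
from h import *
c=load('w1.pkl')
h=cv2.cvtColor(c['image'],cv2.COLOR_BGR2HSV);m=cv2.inRange(h,(3,130,80),(18,255,255));m[:,:290]=0;m[:,360:]=0
p=np.argwhere(m)[:,::-1].astype(float)
rows=np.arange(145,270,5);mid=np.array([[p[p[:,1]==r,0].mean(),r] for r in rows])
w=onz(c,mid,.084);k=np.polyfit(w[:,0],w[:,1],1);print('yaw',np.arctan(k[0]))
E=onz(c,[(mid[0,0],p[:,1].min()-.5),(mid[-1,0],p[:,1].max()+.5)],.084);print(E,E.mean(0))
print(onz(c,[(325,13)],.08))
ba=onz(c,[(283,62),(363,62),(290,292),(354,292)],.01);print('base',ba,ba.mean(0))
E
```

```text
yaw -0.03268690738061264
[[0.42584632 0.32787302 0.084     ]
 [0.53555263 0.32441466 0.084     ]] [0.48069948 0.32614384 0.084     ]
[[0.35312409 0.32982184 0.08      ]]
base [[0.37035029 0.29544687 0.01      ]
 [0.37243393 0.36390893 0.01      ]
 [0.59653998 0.28927322 0.01      ]
 [0.59843504 0.35783597 0.01      ]] [0.48443981 0.32661625 0.01      ]
```

servo_tool(deltas="0.02 0.05 0.3 0 0 0;0.02 0.05 0.6 0 0 0;0.02 0.05 0.85 0 0 0;0.02 0.05 0.96 0 0 0;0.02 0.05 0.96 0 0 0")

```text
clock: 2.0
position: [0.4763, 0.3321, 0.054]
tcp_rot: [-3.14, -0.003, 3.118]
ft_force: [0.3, -0.3, -0.2]
opening: 0.0851
```

servo_tool(deltas="0 0 0 0 0 0;0 0 0 0 0 0;0 0 0 0 0 0;0 0 0 0 0 0;0 0 0 0 0 0", claw=-1)

```text
clock: 2.5
position: [0.4789, 0.3287, 0.0562]
tcp_rot: [-3.137, 0.0, 3.115]
ft_force: [-1.6, -8.3, 9.4]
opening: 0.0214
```

servo_tool(deltas="0 0 0 0 0 0;0 0 0 0 0 0;0 0 0 0 0 0")

```text
clock: 2.8
position: [0.4788, 0.3287, 0.0562]
tcp_rot: [-3.138, 0.0, 3.115]
ft_force: [-1.8, -7.0, 8.0]
opening: 0.0211
```

servo_tool(deltas="0 0 -0.05 0 0 0;0 0 -0.12 0 0 0;0 0 -0.25 0 0 0;0 0 -0.5 0 0 0;0 0 -0.5 0 0 0")

```text
clock: 3.3
position: [0.4805, 0.3353, 0.1098]
tcp_rot: [3.135, 0.006, 3.118]
ft_force: [0.8, 0.8, -2.1]
opening: 0.0215
```

servo_tool(deltas="0 0 -0.25 0 0 0;0 0 -0.55 0 0 0;0 0 -0.8 0 0 0;0 0 -0.95 0 0 0;0 0 -1 0 0 0")

```text
clock: 3.8
position: [0.4789, 0.333, 0.2072]
tcp_rot: [3.139, 0.003, 3.118]
ft_force: [0.8, 0.1, -1.6]
opening: 0.0213
```

```bash
python3 - <<'E'
from h import *
s=sense();print({k:np.round(s[k],3).tolist() for k in('clock','position','tcp_rot','ft_force','moment')})
c=snap('wrist','w2.png');save(c,'w2.pkl');a=snap('scene');save(a,'s2.pkl');b=snap('top');save(b,'t2.pkl')
f=lambda i,x0,y0:cv2.resize(i[y0:y0+100,x0:x0+128],(400,312),interpolation=2)
cv2.imwrite('pics/m2.png',np.vstack([cv2.resize(c['image'],(400,250)),]) if 0 else np.hstack([cv2.resize(c['image'],(400,312)),f(a['image'],320,120)]))
E
```

```text
{'clock': 3.8, 'position': [0.479, 0.333, 0.207], 'tcp_rot': [3.139, 0.003, 3.118], 'ft_force': [0.788, 0.125, -1.583], 'moment': [-0.046, -0.032, 0.012]}
```

View pics/m2.png

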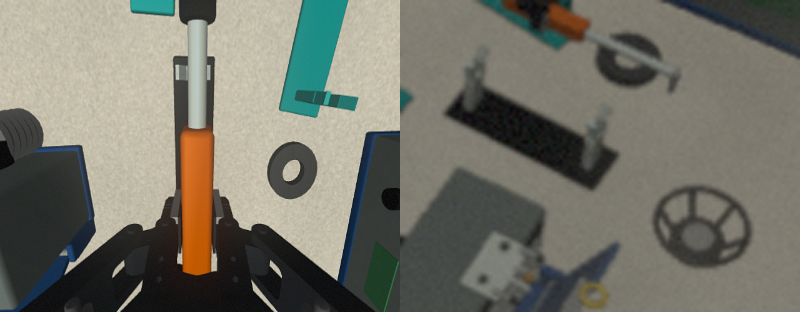

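The pole is held (m2: wrist view with the handle in the jaws). The scene crop shows the pin end near scene pixel (407,148), with the rest now empty. I'll compare this with the prediction and check the pole is level.

```bash
python3 - <<'E'
from h import *
c=load('w2.pkl');a=load('s2.pkl');b=load('t2.pkl')
tip=np.array([.481+.17,.333-.0055,.191]);ax=tip+[0,0,.032]
print('scene',proj(a,[tip,ax]),'top',proj(b,[tip,ax]))
butt=np.array([.481-.13,.333+.004,.223]);print('wrist butt',proj(c,[butt+[0,0,.011]]), proj(b,[butt]),proj(a,[butt]))
f=lambda c,x0,y0:cv2.resize(c['image'][y0:y0+60,x0:x0+64],(400,375),interpolation=2)
cv2.imwrite('pics/m3.png',np.hstack([f(a,375,120),f(b,180,130)]))
h=cv2.cvtColor(c['image'],cv2.COLOR_BGR2HSV);m=cv2.inRange(h,(3,130,60),(18,255,255));m[:,:270]=0;m[:,360:]=0
p=np.argwhere(m)[:,::-1]
# handle rear end: pred vs seen
print('rear edge row',p[:,1].min(),'pred',proj(c,[[.481-.055,.3347,.223+.012]]), 'cols',[ (p[p[:,1]==r,0].min(),p[p[:,1]==r,0].max()) for r in (185,260)])
E
```

```text
scene [[406.28096579 149.07953365]
 [407.84615958 143.12067251]] top [[198.9297164  146.53714587]
 [195.98887434 143.54556087]]
wrist butt [[322.36392591 -71.55644316]] [[189.32517198 246.22649383]] [[336.59531342 110.15392604]]
rear edge row 160 pred [[319.60681327 163.83399036]] cols [(np.int64(288), np.int64(341)), (np.int64(290), np.int64(340))]
```

View pics/m3.png

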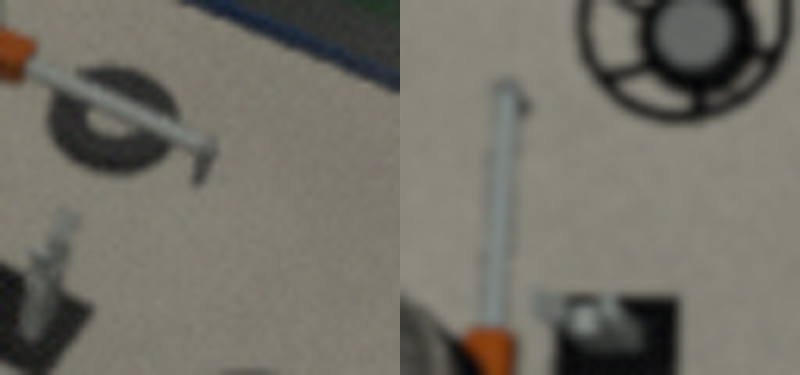

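m3 shows the pin end at scene pixel (407,149.6) and top pixel (200.5,146.8), within 1–2 px of the prediction, so the pole is about level. Next I'll work out the path to the eye.

```bash
python3 - <<'E'
from h import *
a=load('s2.pkl');b=load('t2.pkl')
T=tri([b,a],[(200.5,146.6),(407,149.4)]);print('tip',T)
s=sense();p=np.array(s['position']);rot=R.from_euler('xyz',s['tcp_rot'])
eye=np.array([.705,.0163,.216])
print(p,T-p, 'to 40mm above eye, tool', rot.inv().apply(eye+[0,0,.04]-T))
E
```

```text
tip [0.65248728 0.3241742  0.19206875]
[0.47777925 0.33152808 0.20451902] [ 0.17470803 -0.00735388 -0.01245028] to 40mm above eye, tool [-0.05993223 -0.30653084 -0.06386143]
```

servo_tool(deltas="0 -0.1 -0.3 0 0 0;0 -0.3 -0.5 0 0 0;0 -0.6 -0.6 0 0 0;0 -0.9 -0.65 0 0 0;0 -1 -0.65 0 0 0")

```text
clock: 4.45
position: [0.4759, 0.2278, 0.2693]
tcp_rot: [-3.139, -0.001, 3.113]
ft_force: [1.1, -0.0, -2.4]
opening: 0.0213
```

servo_tool(deltas="-0.1 -0.3 0 0 0 0;-0.3 -0.6 0 0 0 0;-0.5 -0.9 0 0 0 0;-0.5 -1 0 0 0 0")

```text
clock: 4.85
position: [0.5251, 0.126, 0.2685]
tcp_rot: [-3.139, -0.001, 3.111]
ft_force: [0.8, -0.2, -1.6]
opening: 0.021
```

servo_tool(deltas="0 -0.3 0 0 0 0;-0.1 -0.6 0 0 0 0;-0.1 -0.9 0 0 0 0;-0.1 -1.05 0 0 0 0;-0.1 -1.05 0 0 0 0")

```text
refused, shift out of range in row 4
```

servo_tool(deltas="0 -0.3 0 0 0 0;-0.1 -0.6 0 0 0 0;-0.1 -0.9 0 0 0 0;-0.1 -1 0 0 0 0;-0.1 -1 0 0 0 0")

```text
clock: 5.35
position: [0.5302, 0.029, 0.269]
tcp_rot: [-3.141, -0.002, 3.114]
ft_force: [-1.2, 0.4, -2.7]
opening: 0.0209
```

```bash
python3 - <<'E'
from h import *
s=sense();p=np.array(s['position']);print({k:np.round(s[k],4).tolist() for k in('clock','position','tcp_rot','ft_force')})
a=snap('scene');save(a,'s3.pkl');b=snap('top');save(b,'t3.pkl')
tip=p+[.1747,-.00735,-.01245];print('tip pred',tip,proj(a,[tip]),proj(b,[tip]),'eye',proj(a,[[.705,.0163,.216]]),proj(b,[[.705,.0163,.216]]))
f=lambda c,x0,y0:cv2.resize(c['image'][y0:y0+60,x0:x0+64],(400,375),interpolation=2)
cv2.imwrite('pics/m4.png',np.hstack([f(a,350,185),f(b,270,95)]))
E
```

```text
{'clock': 5.35, 'position': [0.5302, 0.029, 0.269], 'tcp_rot': [-3.1413, -0.0022, 3.1143], 'ft_force': [-1.2346, 0.4022, -2.6761]}
tip pred [0.70486309 0.02166494 0.25658673] [[383.71375534 206.31091965]] [[299.28046972 120.03642678]] eye [[381.29354103 214.56121371]] [[301.64037387 124.58163554]]
```

View pics/m4.png

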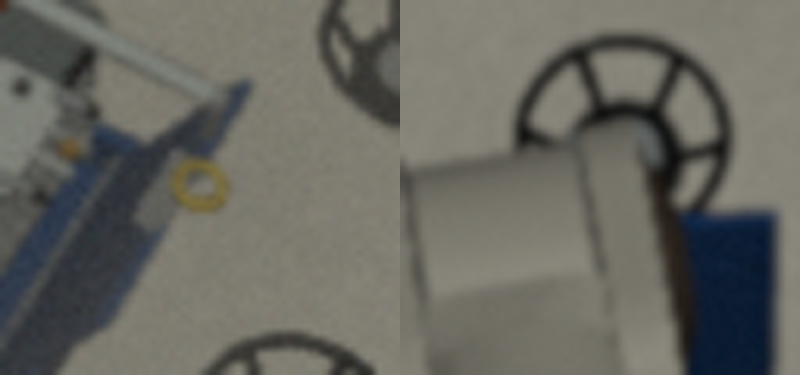

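m4: the top view is blocked by the arm. The scene crop shows the ring at (382,214.6) and the pin end near (384,207), which matches the prediction. The pin is about 5 mm too far to +y, so I'll correct that and go down to about 15 mm above the eye.

servo_tool(deltas="0 -0.05 0 0 0 0;0 -0.05 0.1 0 0 0;0 -0.05 0.25 0 0 0;0 -0.05 0.25 0 0 0")

```text
clock: 5.85
position: [0.5289, 0.0259, 0.2428]
tcp_rot: [-3.142, -0.004, 3.118]
ft_force: [-0.5, -0.5, -2.4]
opening: 0.0209
```

```bash
python3 - <<'E'
from h import *
s=sense();p=np.array(s['position']);print({k:np.round(s[k],4).tolist() for k in('clock','position','tcp_rot','ft_force')})
a=snap('scene');save(a,'s4.pkl')
tip=p+[.1747,-.00735,-.01245];e=np.array([.705,.0163,.216]);print('tip pred',tip,proj(a,[tip,e,tip+[0.005,0,0],tip+[0,.005,0],tip-[0,0,.005]]))
f=lambda c,x0,y0:cv2.resize(c['image'][y0:y0+40,x0:x0+40],(600,600),interpolation=2)
cv2.imwrite('pics/m5.png',f(a,362,192))
E
```

```text
{'clock': 5.85, 'position': [0.5289, 0.0259, 0.2428], 'tcp_rot': [-3.1415, -0.0044, 3.1183], 'ft_force': [-0.5079, -0.4783, -2.4379]}
tip pred [0.70364938 0.0185293  0.23036043] [[381.81146593 211.42644118]
 [381.29354103 214.56121371]
 [383.24605114 212.14789003]
 [382.54437615 210.26852186]
 [381.60959515 212.27664168]]
```

View pics/m5.png

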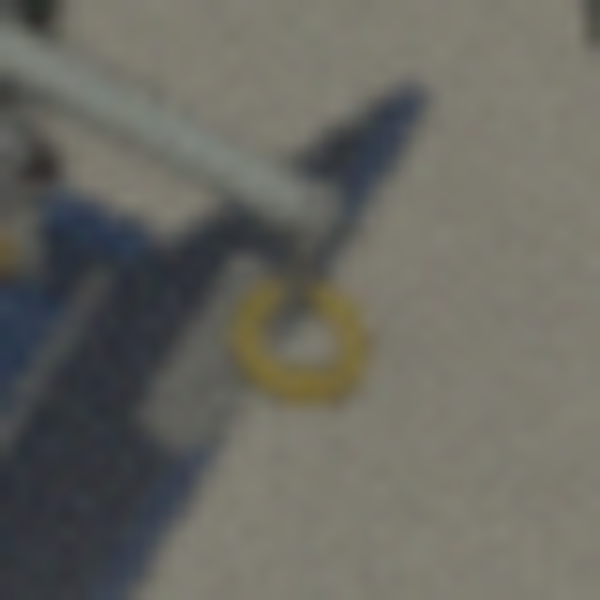

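m5 shows the pin end over the ring's hole: pin end at about (381,212.7), ring centre at about (382,214.3). It is within about 2–3 mm sideways. I'll move it 2 mm forward and lower it in small steps, checking the force at each one.

servo_tool(deltas="-0.02 -0.01 0 0 0 0;-0.02 -0.01 0.03 0 0 0;-0.02 -0.01 0.06 0 0 0;-0.02 -0.01 0.08 0 0 0;-0.02 -0.01 0.08 0 0 0")

```text
clock: 6.4
position: [0.5324, 0.0243, 0.237]
tcp_rot: [3.142, -0.001, 3.117]
ft_force: [-0.7, 0.0, -1.7]
opening: 0.0208
```

servo_tool(deltas="0 0 0.02 0 0 0;0 0 0.04 0 0 0;0 0 0.04 0 0 0")

```text
clock: 6.7
position: [0.5325, 0.0242, 0.233]
tcp_rot: [-3.142, -0.001, 3.117]
ft_force: [0.4, -0.7, -2.1]
opening: 0.021
```

servo_tool(deltas="0 0 0.02 0 0 0;0 0 0.04 0 0 0;0 0 0.04 0 0 0")

```text
clock: 7.0
position: [0.5324, 0.0242, 0.2289]
tcp_rot: [-3.142, -0.001, 3.117]
ft_force: [-0.7, 0.2, -1.3]
opening: 0.0208
```

servo_tool(deltas="0 0 0.02 0 0 0;0 0 0.04 0 0 0;0 0 0.04 0 0 0")

```text
clock: 7.3
position: [0.5325, 0.0242, 0.2249]
tcp_rot: [3.142, -0.001, 3.117]
ft_force: [-1.3, 0.8, -1.8]
opening: 0.0213
```

servo_tool(deltas="0 0 0.02 0 0 0;0 0 0.03 0 0 0;0 0 0.03 0 0 0")

```text
clock: 7.6
position: [0.5326, 0.0243, 0.2221]
tcp_rot: [3.142, -0.0, 3.117]
ft_force: [-0.5, -0.1, -1.4]
opening: 0.0204
```

```bash
python3 - <<'E'
from h import *
s=sense();p=np.array(s['position']);print({k:np.round(s[k],4).tolist() for k in('clock','position','tcp_rot','ft_force')})
a=snap('scene');save(a,'s5.pkl')
tip=p+[.173,-.006,-.0155];print('tip',tip,proj(a,[tip,tip+[0,0,.032],[.705,.0163,.216]]))
f=lambda c,x0,y0:cv2.resize(c['image'][y0:y0+40,x0:x0+40],(600,600),interpolation=2)
cv2.imwrite('pics/m6.png',f(a,362,192))
E
```

```text
{'clock': 7.6, 'position': [0.5326, 0.0243, 0.2221], 'tcp_rot': [3.1416, -0.0003, 3.1172], 'ft_force': [-0.4517, -0.1306, -1.4307]}
tip [0.7055717  0.01826159 0.20659192] [[381.36662116 215.75231724]
 [382.6617663  210.35440137]
 [381.29354103 214.56121371]]
```

View pics/m6.png

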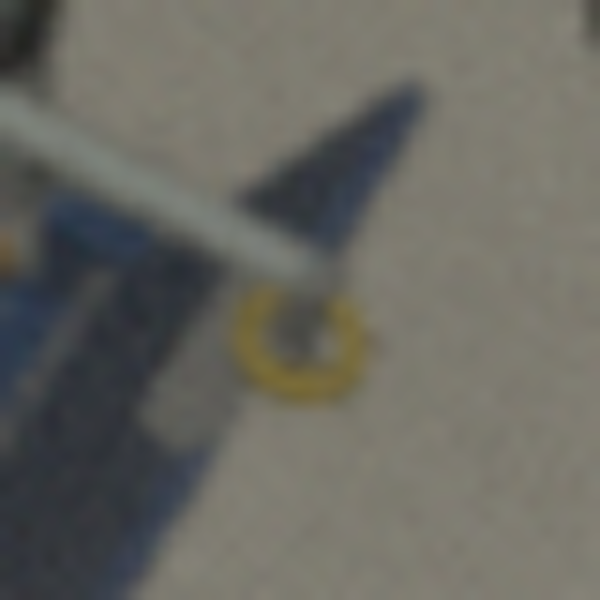

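m6 shows the pin inside the ring: it covers the far bar at (297,290) and goes down into the hole, with the near bar in front of it. The forces are flat. Now I'll pull gently along the flap's arc.

servo_tool(deltas="0.04 0 0 0 0 0;0.09 0 -0.02 0 0 0;0.14 0 -0.04 0 0 0;0.18 -0.01 -0.06 0 0 0;0.18 -0.01 -0.06 0 0 0")

```text
clock: 8.15
position: [0.5142, 0.0236, 0.2288]
tcp_rot: [-3.141, 0.0, 3.117]
ft_force: [-0.1, -0.1, -1.9]
opening: 0.0212
```

servo_tool(deltas="0.04 0 -0.01 0 0 0;0.08 0 -0.03 0 0 0;0.12 0 -0.04 0 0 0;0.12 0 -0.04 0 0 0")

```text
clock: 8.55
position: [0.5021, 0.024, 0.2324]
tcp_rot: [-3.142, -0.0, 3.117]
ft_force: [0.5, -0.8, -1.9]
opening: 0.0214
```

```bash
python3 - <<'E'
from h import *
s=sense();p=np.array(s['position']);print({k:np.round(s[k],4).tolist() for k in('clock','position','tcp_rot','ft_force')})
a=snap('scene');save(a,'s6.pkl')
h=cv2.cvtColor(a['image'],cv2.COLOR_BGR2HSV);m=cv2.inRange(h,(20,90,80),(34,255,255));m[:195]=0;m[240:]=0;m[:,:350]=0;m[:,410:]=0
q=np.argwhere(m)[:,::-1];print(len(q),q.mean(0),'eye by theta')
for th in(.5,.45,.4,.35,.3,.25,.2):print(th,proj(a,[[.628+.172*np.sin(th),.0163,.06+.172*np.cos(th)]]))
E
```

```text
{'clock': 8.55, 'position': [0.5021, 0.024, 0.2324], 'tcp_rot': [-3.1415, -0.0003, 3.1172], 'ft_force': [0.5446, -0.8303, -1.8685]}
36 [372.86111111 209.44444444] eye by theta
0.5 [[382.63982096 216.18593005]]
0.45 [[380.62883425 214.43506078]]
0.4 [[378.54569444 212.71898804]]
0.35 [[376.39743584 211.04370393]]
0.3 [[374.19140526 209.41503945]]
0.25 [[371.93521729 207.83862757]]
0.2 [[369.63670693 206.31986796]]
```

servo_tool(deltas="0.04 0 -0.01 0 0 0;0.08 0 -0.02 0 0 0;0.12 0 -0.025 0 0 0;0.12 0 -0.025 0 0 0")

```text
clock: 9.0
position: [0.4901, 0.0242, 0.2349]
tcp_rot: [-3.141, -0.0, 3.117]
ft_force: [0.2, 0.1, -2.0]
opening: 0.0209
```

servo_tool(deltas="0.03 0 -0.01 0 0 0;0.06 0 -0.01 0 0 0;0.06 0 -0.01 0 0 0")

```text
clock: 9.3
position: [0.4844, 0.0244, 0.2359]
tcp_rot: [-3.141, -0.0, 3.117]
ft_force: [0.1, 0.1, -2.7]
opening: 0.0213
```

servo_tool(deltas="0.02 0 0 0 0 0;0.04 0 -0.01 0 0 0;0.04 0 -0.01 0 0 0")

```text
clock: 9.6
position: [0.4803, 0.0245, 0.2368]
tcp_rot: [-3.142, -0.0, 3.117]
ft_force: [0.8, -0.7, -1.7]
opening: 0.0213
```

servo_tool(deltas="0.01 0 0 0 0 0;0.02 0 0 0 0 0;0.02 0 0 0 0 0")

```text
clock: 9.9
position: [0.4786, 0.0245, 0.2368]
tcp_rot: [-3.142, -0.0, 3.117]
ft_force: [0.7, -0.8, -2.4]
opening: 0.021
```

servo_tool(deltas="0.01 0 0 0 0 0;0.02 0 0 0 0 0;0.02 0 0 0 0 0")

```text
clock: 10.2
position: [0.4768, 0.0245, 0.2369]
tcp_rot: [-3.142, 0.0, 3.117]
ft_force: [1.7, -0.1, -2.0]
opening: 0.0213
```

servo_tool(deltas="0.01 0 0 0 0 0;0.02 0 -0.005 0 0 0;0.02 0 -0.005 0 0 0")

```text
clock: 10.5
position: [0.4757, 0.0246, 0.2376]
tcp_rot: [3.141, 0.002, 3.117]
ft_force: [4.9, -1.4, -4.6]
opening: 0.0209
```

servo_tool(deltas="0.005 0 0 0 0 0;0.01 0 0 0 0 0;0.01 0 0 0 0 0")

```text
clock: 10.8
position: [0.4753, 0.0246, 0.2377]
tcp_rot: [3.141, 0.003, 3.117]
ft_force: [7.7, -0.9, -5.9]
opening: 0.0206
```

servo_tool(deltas="0.005 0 0 0 0 0;0.01 0 0 0 0 0;0.01 0 0 0 0 0")

```text
clock: 11.1
position: [0.4744, 0.0246, 0.2377]
tcp_rot: [3.141, 0.003, 3.117]
ft_force: [6.8, -2.0, -4.6]
opening: 0.0209
```

servo_tool(deltas="0.005 0 0 0 0 0;0.01 0 0 0 0 0;0.01 0 0 0 0 0")

```text
clock: 11.4
position: [0.4729, 0.0246, 0.2376]
tcp_rot: [3.141, 0.002, 3.117]
ft_force: [5.4, -1.5, -4.1]
opening: 0.021
```

servo_tool(deltas="0.005 0 0 0 0 0;0.01 0 0 0 0 0;0.01 0 0 0 0 0")

```text
clock: 11.7
position: [0.4715, 0.0246, 0.2375]
tcp_rot: [3.141, 0.002, 3.117]
ft_force: [3.9, -1.6, -3.9]
opening: 0.0212
```

servo_tool(deltas="0.005 0 0 0 0 0;0.01 0 0 0 0 0;0.01 0 0 0 0 0")

```text
clock: 12.0
position: [0.4702, 0.0246, 0.2374]
tcp_rot: [3.142, 0.001, 3.117]
ft_force: [4.4, -1.2, -2.8]
opening: 0.0212
```

servo_tool(deltas="0.005 0 0 0 0 0;0.01 0 0 0 0 0;0.01 0 0 0 0 0")

```text
clock: 12.3
position: [0.4686, 0.0247, 0.2373]
tcp_rot: [-3.141, -0.0, 3.117]
ft_force: [4.1, -2.2, -2.1]
opening: 0.021
```

```bash
cat > eye.py <<'E'
from h import *
s=sense();print({k:np.round(s[k],4).tolist() for k in('clock','position','ft_force','moment')})
a=snap('scene');save(a,'sl.pkl')
h=cv2.cvtColor(a['image'],cv2.COLOR_BGR2HSV);m=cv2.inRange(h,(20,90,80),(34,255,255));m[:190]=0;m[225:]=0;m[:,:345]=0;m[:,400:]=0
q=np.argwhere(m)[:,::-1];u=q.mean(0);print(len(q),u)
ths=np.linspace(-.2,.5,141);P=proj(a,np.c_[.628+.172*np.sin(ths),0*ths+.0163,.06+.172*np.cos(ths)]);d=np.linalg.norm(P-u,axis=1);print('theta',ths[d.argmin()],d.min())
E
python3 eye.py; python3 - <<'E'
from h import *
a=load('sl.pkl');cv2.imwrite('pics/m7.png',cv2.resize(a['image'][180:230,335:395],(720,600),interpolation=2))
E
```

```text
{'clock': 12.3, 'position': [0.4686, 0.0247, 0.2373], 'ft_force': [4.0749, -2.1922, -2.1339], 'moment': [-0.4367, -0.5973, -0.3017]}
37 [365.10810811 203.89189189]
theta 0.10499999999999998 0.29017900531387325
```

View pics/m7.png

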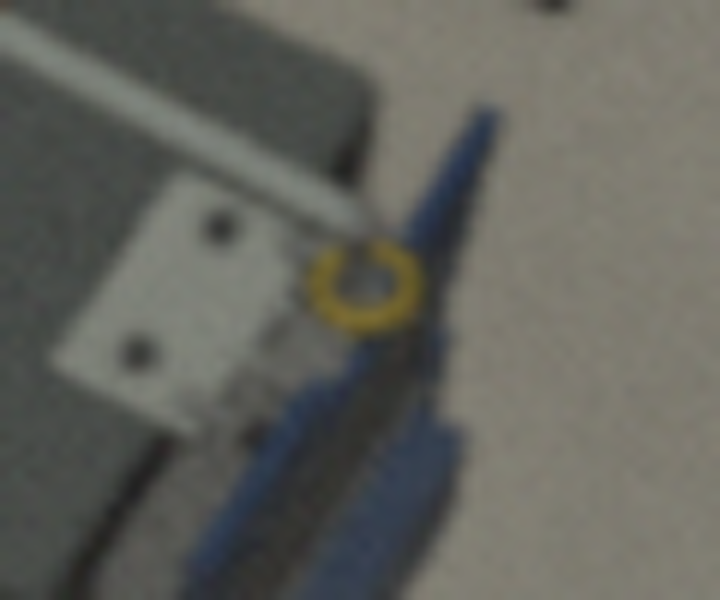

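m7 shows the pin still in the ring at (365,204) and the flap at about 0.1 rad. The force is well under the limit, so I'll keep feeling forward in 1 mm steps.

servo_tool(deltas="0.005 0 0 0 0 0;0.01 0 0 0 0 0;0.01 0 0 0 0 0")

```text
clock: 12.65
position: [0.4675, 0.0248, 0.2373]
tcp_rot: [-3.141, -0.0, 3.117]
ft_force: [3.1, -1.7, -2.0]
opening: 0.0211
```

servo_tool(deltas="0.005 0 0 0 0 0;0.01 0 0 0 0 0;0.01 0 0 0 0 0")

```text
clock: 12.95
position: [0.4666, 0.0248, 0.2373]
tcp_rot: [-3.142, -0.0, 3.117]
ft_force: [2.9, -2.1, -4.1]
opening: 0.0211
```

```bash
python3 eye.py; python3 -c "
from h import *
a=load('sl.pkl');p=np.array(sense()['position']);print(proj(a,[p+[.176,-.006,.0165]]))"
```

```text
{'clock': 12.95, 'position': [0.4666, 0.0248, 0.2373], 'ft_force': [2.9104, -2.1174, -4.0645], 'moment': [-0.5354, -0.5191, -0.4208]}
39 [364.64102564 203.48717949]
theta 0.09499999999999997 0.16108583673491692
[[365.24534642 198.53878028]]
```

servo_tool(deltas="0.005 -0.015 0 0 0 0;0.01 -0.015 0 0 0 0;0.01 -0.015 0 0 0 0")

```text
clock: 13.3
position: [0.4662, 0.0239, 0.2375]
tcp_rot: [3.141, 0.001, 3.118]
ft_force: [5.1, 0.1, -3.8]
opening: 0.021
```

servo_tool(deltas="0.005 0 0 0 0 0;0.01 0 0 0 0 0;0.01 0 0 0 0 0")

```text
clock: 13.6
position: [0.4661, 0.0239, 0.2377]
tcp_rot: [3.141, 0.003, 3.118]
ft_force: [7.5, -0.4, -4.0]
opening: 0.0214
```

servo_tool(deltas="0.005 0 0 0 0 0;0.01 0 0 0 0 0;0.01 0 0 0 0 0")

```text
clock: 13.9
position: [0.4659, 0.024, 0.2378]
tcp_rot: [3.141, 0.005, 3.118]
ft_force: [10.3, -0.3, -7.1]
opening: 0.0212
```

The force now rises steeply (10 N) with no movement, which suggests the stops, after a hump of about 8 N. I'll ease off and see whether the flap stays.

servo_tool(deltas="-0.02 0 0 0 0 0;-0.04 0 0 0 0 0;-0.06 0 0 0 0 0;-0.06 0 0 0 0 0")

```text
clock: 14.3
position: [0.469, 0.0237, 0.237]
tcp_rot: [3.141, -0.002, 3.118]
ft_force: [0.2, 0.3, -2.4]
opening: 0.0211
```

```bash
python3 eye.py
```

```text
{'clock': 14.3, 'position': [0.469, 0.0237, 0.237], 'ft_force': [0.1643, 0.253, -2.4472], 'moment': [-0.0562, 0.0306, 0.0024]}
36 [364.13888889 203.61111111]
theta 0.08999999999999997 0.5233141944144459
```

servo_tool(deltas="-0.01 0 0 0 0 0;-0.02 0 0 0 0 0;-0.03 0 0 0 0 0;-0.03 0 0 0 0 0")

```text
clock: 14.75
position: [0.4727, 0.0232, 0.2373]
tcp_rot: [3.141, -0.0, 3.117]
ft_force: [-0.3, 0.7, -2.3]
opening: 0.0211
```

```bash
python3 eye.py
```

```text
{'clock': 14.75, 'position': [0.4727, 0.0232, 0.2373], 'ft_force': [-0.2509, 0.701, -2.2719], 'moment': [0.003, 0.0058, 0.0577]}
38 [364.36842105 203.68421053]
theta 0.09499999999999997 0.48298002729942113
```

The force is zero and the ring stayed at θ≈0.09 while the hand moved back 7 mm, so the flap is held. Now I'll centre the pin in the hole and lift it out.

servo_tool(deltas="0.02 0 0 0 0 0;0.02 0 -0.03 0 0 0;0.025 0 -0.06 0 0 0;0.03 0 -0.1 0 0 0;0.03 0 -0.1 0 0 0")

```text
clock: 15.3
position: [0.4701, 0.0233, 0.2481]
tcp_rot: [3.141, 0.001, 3.117]
ft_force: [-0.2, 0.4, -2.7]
opening: 0.021
```

servo_tool(deltas="0.005 0 -0.04 0 0 0;0.01 0 -0.08 0 0 0;0.01 0 -0.12 0 0 0;0.01 0 -0.15 0 0 0;0.01 0 -0.15 0 0 0")

```text
clock: 15.8
position: [0.469, 0.0234, 0.2629]
tcp_rot: [3.142, 0.001, 3.117]
ft_force: [0.9, 1.2, -1.5]
opening: 0.0209
```

servo_tool(deltas="0 0 -0.05 0 0 0;0 0 -0.15 0 0 0;0 0 -0.3 0 0 0;0 0 -0.3 0 0 0")

```text
clock: 16.2
position: [0.4702, 0.0235, 0.2947]
tcp_rot: [3.141, 0.004, 3.117]
ft_force: [0.0, 0.2, -2.4]
opening: 0.021
```

```bash
python3 eye.py
```

```text
{'clock': 16.2, 'position': [0.4702, 0.0235, 0.2947], 'ft_force': [0.0435, 0.2085, -2.4267], 'moment': [-0.0643, -0.0412, -0.0008]}
45 [364.6        203.04444444]
theta 0.08999999999999997 0.20726903165703994
```

The pole is off the hook and the flap is still at 0.09. Now back to above the rest.

servo_tool(deltas="0 0.2 0 0 0 0;0 0.5 0 0 0 0;0 0.8 0 0 0 0;0 1 0 0 0 0")

```text
clock: 16.65
position: [0.4705, 0.1255, 0.2918]
tcp_rot: [3.141, -0.001, 3.119]
ft_force: [1.1, 0.3, -1.6]
opening: 0.021
```

servo_tool(deltas="0 0.3 0 0 0 0;0 0.6 0 0 0 0;0 0.9 0 0 0 0;0 1 0 0 0 0")

```text
clock: 17.05
position: [0.4725, 0.227, 0.2918]
tcp_rot: [3.14, -0.001, 3.122]
ft_force: [-0.4, -0.9, -1.8]
opening: 0.0212
```

servo_tool(deltas="0 0.3 0.1 0 0 0;0 0.6 0.3 0 0 0;0 0.9 0.5 0 0 0;0 1 0.7 0 0 0;0 1 0.7 0 0 0")

```text
clock: 17.55
position: [0.4734, 0.3234, 0.2186]
tcp_rot: [-3.139, -0.006, 3.12]
ft_force: [-0.4, -0.6, -2.2]
opening: 0.0208
```

servo_tool(deltas="0 0.04 0.2 0 0 0;0 0.04 0.4 0 0 0;0 0.04 0.6 0 0 0;0 0.04 0.8 0 0 0;0 0.04 0.8 0 0 0")

```text
clock: 18.05
position: [0.4752, 0.3241, 0.1402]
tcp_rot: [-3.138, -0.004, 3.115]
ft_force: [-1.0, -0.6, -1.9]
opening: 0.0209
```

```bash
python3 - <<'E'
from h import *
s=sense();print({k:np.round(s[k],4).tolist() for k in('clock','position','tcp_rot','ft_force')})
c=snap('wrist','w8.png')
E
```

```text
{'clock': 18.05, 'position': [0.4752, 0.3241, 0.1402], 'tcp_rot': [-3.1375, -0.0037, 3.1153], 'ft_force': [-1.0026, -0.6294, -1.9189]}
```

View pics/w8.png

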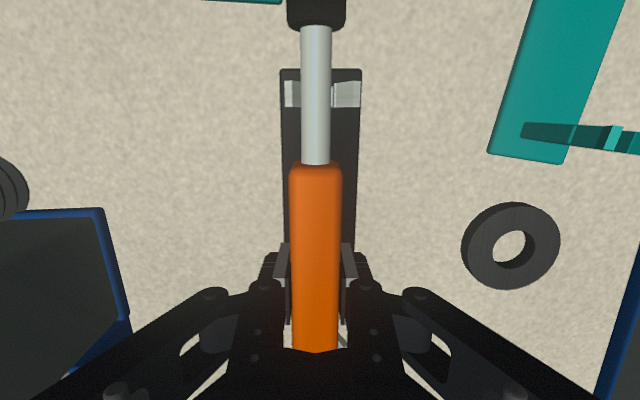

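w8 shows the shaft at column 316 and the rest centred at about column 321, so I need 4 mm to +y, which agrees with the pose reading. The pole is also 4 mm short in x. I'll correct both and go down.

servo_tool(deltas="-0.04 0.04 0 0 0 0;-0.04 0.04 0.1 0 0 0;-0.04 0.04 0.25 0 0 0;-0.04 0.04 0.35 0 0 0;-0.04 0.04 0.35 0 0 0")

```text
clock: 18.6
position: [0.4786, 0.3299, 0.1049]
tcp_rot: [-3.139, -0.004, 3.117]
ft_force: [-1.1, 0.3, -1.6]
opening: 0.0211
```

servo_tool(deltas="0 0 0 0 0 0;0 0 0 0 0 0")

```text
clock: 18.8
position: [0.4803, 0.3314, 0.1075]
tcp_rot: [3.141, 0.0, 3.117]
ft_force: [0.4, 0.1, -1.6]
opening: 0.0208
```

servo_tool(deltas="0.01 -0.03 0.1 0 0 0;0.01 -0.03 0.2 0 0 0;0.01 -0.03 0.3 0 0 0;0.01 -0.03 0.3 0 0 0;0.01 -0.03 0.3 0 0 0")

```text
clock: 19.3
position: [0.4787, 0.328, 0.0766]
tcp_rot: [-3.141, -0.001, 3.117]
ft_force: [1.1, 0.0, -1.8]
opening: 0.0213
```

servo_tool(deltas="0 0 0.05 0 0 0;0 0 0.1 0 0 0;0 0 0.15 0 0 0;0 0 0.15 0 0 0")

```text
clock: 19.7
position: [0.4786, 0.3277, 0.0614]
tcp_rot: [-3.141, -0.001, 3.117]
ft_force: [-0.1, -0.6, -1.8]
opening: 0.0213
```

servo_tool(deltas="0 0 0.02 0 0 0;0 0 0.04 0 0 0;0 0 0.04 0 0 0")

```text
clock: 20.0
position: [0.479, 0.3281, 0.0581]
tcp_rot: [-3.141, -0.0, 3.117]
ft_force: [0.3, 0.5, -2.6]
opening: 0.0213
```

servo_tool(deltas="0 0 0.01 0 0 0;0 0 0.02 0 0 0;0 0 0.02 0 0 0")

```text
clock: 20.3
position: [0.4792, 0.3282, 0.0564]
tcp_rot: [3.141, 0.0, 3.117]
ft_force: [0.5, 1.2, -1.7]
opening: 0.0212
```

servo_tool(deltas="0 0 0.01 0 0 0;0 0 0.02 0 0 0;0 0 0.02 0 0 0")

```text
clock: 20.6
position: [0.4792, 0.3283, 0.0562]
tcp_rot: [-3.141, 0.001, 3.117]
ft_force: [-4.6, -3.5, 13.1]
opening: 0.0213
```

Seated: an upward force is now felt at the grasp height. Opening the fingers.

servo_tool(deltas="0 0 -0.015 0 0 0;0 0 -0.015 0 0 0;0 0 -0.015 0 0 0;0 0 -0.015 0 0 0;0 0 -0.015 0 0 0", claw=1)

```text
clock: 21.1
position: [0.479, 0.3281, 0.0556]
tcp_rot: [-3.141, -0.0, 3.117]
ft_force: [-0.4, -0.2, 0.5]
opening: 0.0853
```

servo_tool(deltas="0 0 0 0 0 0;0 0 0 0 0 0;0 0 -0.1 0 0 0;0 0 -0.3 0 0 0;0 0 -0.5 0 0 0")

```text
clock: 21.6
position: [0.4788, 0.3281, 0.1067]
tcp_rot: [-3.141, -0.001, 3.117]
ft_force: [1.3, -0.3, 0.0]
opening: 0.0855
```

servo_tool(deltas="0 0 -0.3 0 0 0;0 0 -0.6 0 0 0;0 0 -0.9 0 0 0;0 0 -1 0 0 0;0 0 -1 0 0 0")

```text
clock: 22.1
position: [0.4802, 0.3289, 0.208]
tcp_rot: [3.139, 0.004, 3.117]
ft_force: [0.2, 0.2, -1.0]
opening: 0.0853
```

```bash
python3 eye.py; python3 - <<'E'
from h import *
c=snap('wrist');a=load('sl.pkl')
h=cv2.cvtColor(c['image'],cv2.COLOR_BGR2HSV);m=cv2.inRange(h,(3,130,80),(18,255,255));m[:,:280]=0;m[:,360:]=0
p=np.argwhere(m)[:,::-1].astype(float);r=np.arange(p[:,1].min()+6,p[:,1].max()-6,4)
mid=np.array([[p[p[:,1]==k,0].mean(),k] for k in r]);w=onz(c,mid,.084);print('yaw',np.arctan(np.polyfit(w[:,0],w[:,1],1)[0]))
E=onz(c,[(mid[0,0],p[:,1].min()-.5),(mid[-1,0],p[:,1].max()+.5)],.084);print(E.mean(0),np.linalg.norm(E[0]-E[1]))
cv2.imwrite('pics/m9.png',np.hstack([cv2.resize(c['image'],(400,312)),cv2.resize(a['image'][125:250,290:450],(400,312),interpolation=2)]))
E
```

```text
{'clock': 22.1, 'position': [0.4802, 0.3289, 0.208], 'ft_force': [0.2291, 0.2153, -0.9833], 'moment': [0.0199, -0.0265, 0.0121]}
46 [364.39130435 203.02173913]
theta 0.08500000000000002 0.16610542632667444
yaw -0.03034846126655028
[0.48154823 0.32670888 0.084     ] 0.11028149557523305
```

View pics/m9.png

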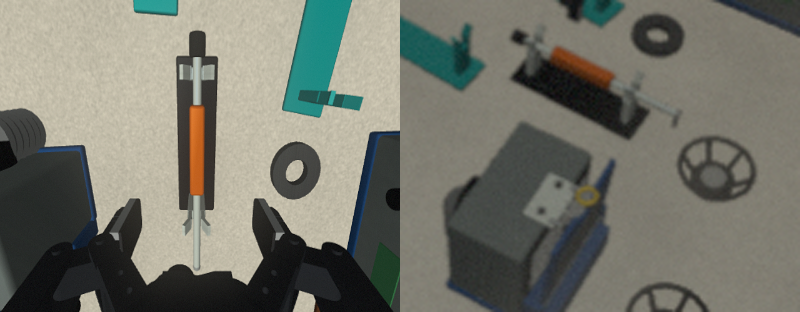

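The last picture shows the pole back in both forks, within 1 mm of its first position at yaw -0.030, with the hook down. The flap is shut and holding at (587,196) in the scene crop, and the gripper is clear.

```bash
python3 -c "
from workcell import job_done
print(job_done())"
```

```text
the job is handed in; nothing more can be done
None
```

The flap is shut and held by its catch, and the pole is back in its rest. I handed the job in at about 22 s of the 64 s; it reports no verdict.

**What I did:** I took the pole from the black rest, dropped its pin into the yellow eye and pulled the flap along its arc. The force rose to about 8 N at a hump, then fell off. It then climbed steeply to about 10 N sideways at the wrist (roughly 12 N at the eye) with no further movement, which I took to be the stops. I then unhooked the pole, laid it back in the rest and moved the arm clear.

**Last checks:**
- **Flap:** it stayed at about 0.09 rad from when I eased the pull off until hand-in. The camera reading is good to about ±0.03 rad.
- **Pole:** it lies in both forks within about 1 mm of where it started, at nearly the same angle (-0.030 against -0.033 rad). The hook hangs down and the gripper is clear.
- **Other objects:** the nearby baskets and magnet ring look unmoved. I did not measure them or look again at the rest.

**What didn't match:** the flap moved about 9 mm between the hump and the stops, against the 3 mm snap described. I therefore confirmed the hold by backing off 7 mm: the force was zero and the flap did not follow. The top camera was blocked by the arm at the eye, so I checked the hooking from the scene view and the wrist forces only.

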